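# Index the slab-drilling jig four clicks and hold it for the drill

### The job

Lift the metal dust cover off the slab-drilling jig by its knob and stand it upright on the bench, well clear of the jig; set it down, do not drop it. Then take the upright handle of the jig's ratchet lever, turn it counter-clockwise (seen from above) by exactly four clicks, which is one sixth of a turn - the pawl will not let a fifth be taken back - and ease it back until it stands snug against the pawl. Finish with the handle still held there, because the pawl stops it only backwards and the next hole is about to be drilled; leave the loupe, the screw pot and the marker where they are.

Things in the scene. Friction and masses are not known exactly. Their poses are not given: they have to be found in the camera images.
- jig: drilling jig, screwed down: round grey base 212 mm in diameter, 8 mm thick, with a low rim (184 mm across, 15 mm above the bench) and 24 scribed lines, one a click; in it a stone slab on a ratchet turntable. Origin on the turntable's vertical axis at bench height, z up. The lever points 75 degrees clockwise from the jig's x when joint turntable is 0
- bush (a point): top of the fixed drill bush, 74 mm above the bench, over the slab 20 mm from the turntable's axis; its arm, 12 mm wide and 64 to 71 mm above the bench, runs straight outwards from here to an 8 mm post 83 mm from the axis, on the side away from the lever's path
- pawl_block (a point): top of the low steel block (18 mm above the bench) that guides the spring pawl, 67 mm from the turntable's axis, out of the way of the handle
- turntable (a joint): angle of turntable and lever in rad, growing counter-clockwise from above. 24 teeth, a click each 0.262; starts on tooth 0 (0 to 0.04); tooth k rests back on the pawl at 0.262 k, the fourth at 1.047. In each click the push at the handle grows to 2-6 N and drops sharply as the pawl falls in, from 0.262 k - 0.05 to 0.262 k. Backwards it stops hard on the pawl; forwards nothing stops it
- handle: black upright round handle on the end of the lever, 14 mm in diameter, 72 mm from the turntable's axis, free to spin on its pin; origin at its foot, 24 mm above the bench (the lever's top is at 24.5 mm); its top is 62 mm above the bench
- handle_grip (a point): point on the handle's axis to pinch, 48 mm above the bench
- cover: loose spun-aluminium dust cover over the whole jig: upside-down pan 198 mm across, 82 mm high, 2.5 mm walls, open below, about 0.35 kg; origin at the centre of its lower edge (8 mm above the bench on the jig, 3 mm play round the rim), z up. Lift it straight up 75 mm or more before going sideways. The bench left of the jig (x 0.37 to 0.57, y 0.15 to 0.40) is clear
- cover_knob (a point): point to pinch on the cover's black knob, on its axis, 109 mm above the lower edge. The knob is 29 mm in diameter from 104 to 118 mm above the lower edge, narrower below, top at 122 mm; the cover's flat top is at 82 mm
- loupe: folding loupe, black and clear, 26 x 59 x 15 mm, loose, at the back left; origin under its centre
- polish_pot: white screw pot with a red lid, 57 mm in diameter, 60 mm high, loose, standing at the back left; origin under its centre
- marker: white paint marker, 11 mm thick, 128 mm long along its y, loose, lying to the right in front of the sorting tray; origin under its centre

How it is judged:
On the way, in this order (a step that is already met when the one before it is completed fails the run):
1. the cover is lifted clear above the jig in the fingers (z of cover in the frame of jig above 0.08 m and contact force between the fingers and cover above 0.5 N), for 0.1 s.
2. the cover stands upright on the bench clear of the jig, let go (height (world z) of cover below 0.006 m and angle between cover's own z axis and vertical below 0.06 rad and horizontal distance between cover and jig above 0.208 m and contact force between the fingers and cover below 0.2 N and linear speed of cover below 0.03 m/s and value of joint turntable below 0.2 rad), for 0.3 s.
3. the lever is taken over its first click by the handle (value of joint turntable above 0.262 rad and contact force between the fingers and handle above 0.5 N).
At the end, for the whole second after the job is handed in: The lever stands back against the pawl on the fourth click (1.005 to 1.10 rad; 1.047 is dead on), still, with the fingers on the handle at 1 N or more; the cover stands upright (within 0.06 rad) on the bench, its centre more than 208 mm from the jig's axis, not touched by the fingers (value of joint turntable between 1.005 and 1.1 rad and velocity of joint turntable between -0.05 and 0.05 rad/s and contact force between the fingers and handle above 1 N and height (world z) of cover below 0.006 m and angle between cover's own z axis and vertical below 0.06 rad and horizontal distance between cover and jig above 0.208 m and contact force between the fingers and cover below 0.2 N and linear speed of cover below 0.03 m/s); the arm keeps its last pose, push and grip.
It fails at once if the lever is turned on into the fifth click (value of joint turntable above 1.25 rad).
It fails at once if the cover is dropped (moves faster than 0.4 m/s out of the fingers) (contact force between the fingers and cover below 0.05 N and linear speed of cover above 0.4 m/s).
It fails at once if the cover is tipped over (angle between cover's own z axis and vertical above 0.6 rad).
It fails at once if the loupe, screw pot or marker is moved by more than 25 mm (distance of any of loupe, polish_pot, marker from where it was at the start of the episode above 0.025 m).
It also fails if it takes over 64 s, if anything falls off the work surface, if the arm or the gripper's body presses on something with over 40 N, if the wrist force passes 120 N, or if a joint passes its speed limit or range.

### The arm

A 7-joint arm with a two-finger parallel gripper is mounted at the origin on a cart in front of the work surface, level with it; the furniture and walls round the work are solid. World frame = base frame: x ahead of the robot, y to its left, z up, the work surface at z = 0. Lengths are in m, angles in rad, forces in N, time in s.
With the tool pointing down it reaches from about 0.4 to 0.9 m from the base axis. Payload 5.5 kg.
Tool frame: the origin (TCP) lies midway between the tips of the shut fingers; the grasp point (between the pads) lies 19 mm behind it (manip.grip_depth is the distance from the TCP to the grasp point, in m); z points along the fingers, y is the line along which they close (so a half turn about z gives the same grasp; the last joint's range is limited). The gripper opens to 92 mm and grips with 3 to 60 N. Pads are 19 mm wide; open, the fingers measure 130 mm over their backs; the gripper's body (75 mm by 190 mm) begins 47 mm behind the grasp point.
Start: joints at [1.45, 0.501, -0.427, 1.55, 0.221, 1.138, -0.21], TCP at [0.243, -0.603, 0.206] pointing down, gripper open.
Joint ranges: [-2.88, 2.88], [-0.31, 2.03], [-1.54, 1.56], [0.2, 2.42], [-1.41, 4.55], [0.19, 2.02], [-2.57, 2.57]. Speed limits (rad/s): [2.57, 2.57, 3.14, 3.14, 3.14, 3.14, 3.14].

### API

Orientations are given as a unit quaternion [x, y, z, w].
In Python, from bench import manip, effector, viewer gives the robot as it stands. Calls block until the motion is done:
- manip.move_pose(position, orientation): joint-space move of the TCP to a pose.
- manip.servo_line(position, ori=None, vel=0.15): straight line of the TCP; ori=None keeps the orientation; vel is the mean speed in m/s.
- manip.movej(angles): joint-space move.
- effector.open_jaws() and effector.close(f_grip=None): open the fingers fully, or close them until they stop; f_grip is the grip in N (None keeps the last).
- manip.sleep(seconds).
- manip.solve_ik(position, orientation): joint angles nearest the present ones, or None.
- viewer.get_image(name): name is "side" or "top" or "wrist"; returns the picture (384x512x3 uint8, red, green, blue); there is no depth.
- viewer.get_calibration(name): a dict with "vfov" (degrees; the focal length in pixels is half the picture's height over the tangent of half this angle, whatever the lens; pixels are square), "cx", "cy" (the principal point, pixels), "eye" and "attitude" of the camera in the world. Camera axes: x right, y down, z forward; pixel columns grow to the right and rows downward; lengths in m; the calibration is good to about 2 mm. A picture is of the moment at which its call begins: read the wrist's pose just before it. get_calibration takes no time and is no camera call; for the wrist camera it gives the pose at the moment of the call.
A pose or a line that the arm cannot do raises manip.PlanningError and nothing moves.
- manip.hand_in(): hands the job in; it is judged then, once.
Readings, each from a call of its own:
- manip.current_clock(): time.
- manip.current_q(): joint angles.
- manip.current_joint_velocities(): joint speeds.
- manip.current_tau(): joint torques, N m.
- manip.current_tool_pos(): TCP position.
- manip.current_tcp_rot(): TCP orientation.
- manip.current_force(): force on the tool from outside, world axes, zero at the start.
- manip.current_wrist_torque(): the same for the moment, N m.
- manip.current_finger_gap(): finger opening in m.
- manip.current_gripper_force(): force on a finger pad.
Only numpy, scipy, OpenCV 4.12 (cv2) and the standard library are available. Lean on these libraries where they do the work, as an engineer would, in place of code of your own. Each camera call takes 0.05 s, during which the arm holds its last target. There are 200 camera calls.

## Working session

There is one attempt and no reset: what is moved stays moved. The work goes in short steps, each a Python script; the robot and the scene stay as the last script left them, time stands still between calls to the robot, and variables do not carry over. Pictures are saved under pics/ and viewed, at most 10 in all, crops included, and the job is handed in when it is done.

```bash
mkdir -p pics; cat > h.py <<'E'
import numpy as np, cv2
from bench import manip, effector, viewer
from scipy.spatial.transform import Rotation as R
def cam(n):
    c=viewer.get_calibration(n); f=192/np.tan(np.radians(c['vfov'])/2)
    a=np.array(c['attitude']); M=a if a.shape==(3,3) else R.from_quat(a).as_matrix()
    return f,c['cx'],c['cy'],np.array(c['eye']),M
def ray(n,u,v,z,c=None):
    f,cx,cy,e,M=c or cam(n); d=M@np.array([(u-cx)/f,(v-cy)/f,1]); return e+d*(z-e[2])/d[2]
def proj(n,p,c=None):
    f,cx,cy,e,M=c or cam(n); q=M.T@(np.array(p)-e); return np.array([cx+f*q[0]/q[2],cy+f*q[1]/q[2]])
def shot(n,name,crop=None,s=1):
    im=cv2.cvtColor(viewer.get_image(n),cv2.COLOR_RGB2BGR)
    if crop: a,b,c,d=crop; im=im[b:d,a:c]
    cv2.imwrite('pics/'+name,cv2.resize(im,None,fx=s,fy=s,interpolation=cv2.INTER_CUBIC)); return im
def quat(yaw): # tool down; tool y direction in world at angle yaw
    y=np.array([np.cos(yaw),np.sin(yaw),0]); z=np.array([0,0,-1.]); x=np.cross(y,z)
    return R.from_matrix(np.c_[x,y,z]).as_quat()
E
python3 - <<'E'
from h import *
a=shot('top','t0.png');b=shot('side','s0.png')
cv2.imwrite('pics/both.png',cv2.resize(np.vstack([a,b]),None,fx=.78,fy=.78))
for n in('top','side'):print(viewer.get_calibration(n))
print(manip.current_tcp_rot(),manip.grip_depth,manip.current_clock())
E
```

```text
{'vfov': 53.481071463338104, 'cx': 256.2783603205961, 'cy': 196.51859399972807, 'eye': array([0.2343445 , 0.02787093, 1.35256374]), 'attitude': array([-0.68122627,  0.724862  , -0.07534694,  0.06948881])}
{'vfov': 48.48019486435634, 'cx': 250.91050112911412, 'cy': 195.54352601036513, 'eye': array([ 0.33975305, -0.84335315,  0.92662839]), 'attitude': array([ 0.91293909, -0.08778262,  0.04491527, -0.39600384])}
[ 9.81642657e-01  1.90727448e-01 -1.45257501e-04 -8.44422035e-04] 0.0188 0.1
```

View pics/t0.png

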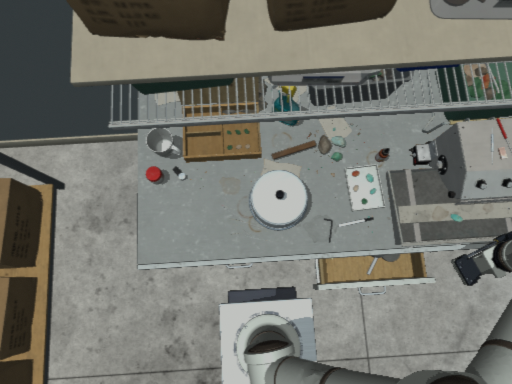

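View pics/s0.png

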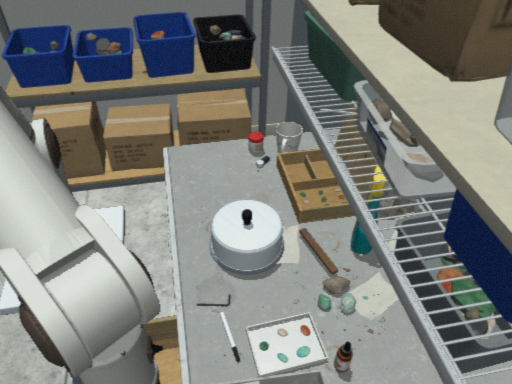

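The top view shows the cover with its knob at about (280,195), the pot at (155,174), the loupe at (180,173) and the marker at (357,221). In the side view the knob top is at about (247,213).

```bash
python3 - <<'E'
from h import *
g=cv2.cvtColor(cv2.imread('pics/t0.png'),cv2.COLOR_BGR2HSV)
for n,f,(u0,v0,u1,v1) in(('top','t0.png',(265,182,295,210)),('side','s0.png',(232,203,262,228))):
    im=cv2.imread('pics/'+f,0)[v0:v1,u0:u1]; ys,xs=np.where(im<70); print(n,xs.mean()+u0,ys.mean()+v0,ys.min()+v0,ys.max()+v0,len(xs))
    print(ray(n,xs.mean()+u0,ys.mean()+v0,.127 if n=='top' else .119))
print('pot',ray('top',155,174,.06),'loupe',ray('top',180,173,.01),'marker',ray('top',357,221,.01))
print('edge',ray('top',200,265,0),ray('top',200,130,0), 'rack front',ray('top',200,122,.35),ray('top',200,122,.5))
print([np.round(proj('top',p)) for p in([.47,.30,0],[.57,.4,0],[.37,.15,0])])
k=manip.solve_ik
for yaw in np.radians([0,30,60,90,120,150,180]):
  r=[]
  for p in([.5,.0,.098],[.5,.0,.25],[.46,.29,.25],[.46,.29,.09]):
    q=k(p,quat(yaw)); r.append(None if q is None else np.round(q,1).tolist())
  print(round(np.degrees(yaw)),r)
E
```

```text
top 279.38461538461536 194.40384615384616 191 198 52
[ 0.49136373 -0.066652    0.127     ]
side 246.64545454545456 216.63636363636363 210 224 110
[ 0.49210413 -0.0746876   0.119     ]
pot [0.60532389 0.3580375  0.06      ] loupe [0.61783157 0.27989726 0.01      ] marker [ 0.40248309 -0.3437444   0.01      ]
edge [0.28359203 0.2192059  0.        ] [0.78349835 0.20312923 0.        ] rack front [0.66514188 0.15701433 0.35      ] [0.60068752 0.13769236 0.5       ]
[array([176., 214.]), array([148., 188.]), array([219., 239.])]
0 [[0.7, 0.5, -0.9, 2.0, 0.5, 0.9, -0.5], [1.0, 0.4, -1.3, 1.9, 0.4, 1.2, -0.4], [0.3, 0.5, -1.3, 1.8, 0.5, 1.3, -1.1], [0.3, 0.9, -1.3, 1.9, 0.9, 1.2, -1.4]]
30 [[0.7, 0.5, -0.9, 2.0, 0.6, 0.9, -0.0], [1.0, 0.4, -1.3, 1.9, 0.4, 1.2, 0.1], [0.3, 0.5, -1.3, 1.8, 0.5, 1.3, -0.6], [0.3, 0.9, -1.3, 1.9, 0.9, 1.2, -0.8]]
60 [[0.7, 0.5, -1.0, 2.0, 0.6, 0.9, 0.5], [1.0, 0.4, -1.3, 1.9, 0.5, 1.2, 0.6], [0.3, 0.5, -1.3, 1.8, 0.5, 1.3, -0.0], [0.3, 0.9, -1.3, 1.9, 0.9, 1.2, -0.3]]
90 [[0.7, 0.5, -1.0, 2.0, 0.6, 0.9, 1.0], [1.0, 0.5, -1.5, 1.9, 0.6, 1.3, 1.0], [0.3, 0.5, -1.3, 1.8, 0.5, 1.3, 0.5], [0.3, 0.9, -1.3, 1.9, 0.9, 1.2, 0.2]]
120 [[0.9, 0.8, -1.3, 2.0, 0.9, 1.1, 1.3], [1.0, 0.4, -1.3, 1.9, 0.4, 1.2, 1.7], [0.3, 0.5, -1.3, 1.8, 0.5, 1.3, 1.0], [0.3, 0.9, -1.3, 1.9, 0.9, 1.2, 0.7]]
150 [[0.9, 0.8, -1.3, 2.0, 0.9, 1.1, 1.8], [1.0, 0.4, -1.3, 1.9, 0.4, 1.2, 2.2], [0.3, 0.5, -1.3, 1.8, 0.5, 1.3, 1.5], [0.3, 0.9, -1.3, 1.9, 0.9, 1.2, 1.2]]
180 [[-0.9, 0.6, 1.1, 2.1, -0.7, 0.9, -2.5], [-1.2, 0.6, 1.5, 1.9, -0.6, 1.3, -2.6], [0.3, 0.5, -1.3, 1.8, 0.5, 1.3, 2.1], [0.3, 0.9, -1.3, 1.9, 0.9, 1.2, 1.8]]
```

```bash
python3 - <<'E'
from h import *
try:
    manip.servo_line([.46,-.07,.26],quat(np.radians(-68)),vel=.3)
except manip.PlanningError as e:
    print(e); manip.move_pose([.46,-.07,.26],quat(np.radians(-68)))
print(manip.current_clock(),np.round(manip.current_q(),2),manip.current_tool_pos(),manip.current_force())
np.save('wc.npy',np.array(cam('wrist'),dtype=object),allow_pickle=True)
shot('wrist','w1.png'); print(proj('wrist',[.492,-.07,.13]))
E
```

```text
2.175 [ 0.85  0.14 -0.82  1.92  0.11  1.13 -1.2 ] [ 0.45948646 -0.07102651  0.2597817 ] [-0.0962479   0.14735278 -0.37304161]
[273.02863327 144.6221049 ]
```

View pics/w1.png

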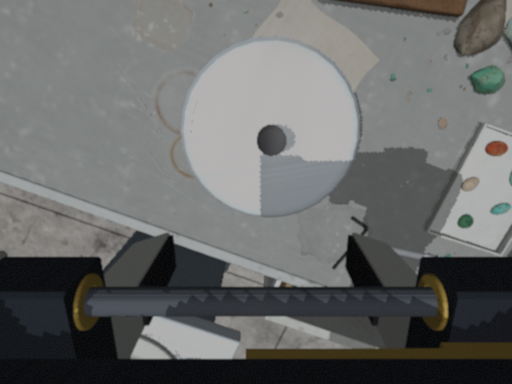

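The wrist view shows the knob top at (272,140), close to the prediction. Next I grasp it and lift.

```bash
python3 - <<'E'
from h import *
c=cam('wrist'); k=ray('wrist',272,139.5,.129,c); print(k)
x,y=(k[0]*2+.492)/3,(k[1]*2-.070)/3
manip.servo_line([x,y,.17],vel=.15); manip.servo_line([x,y,.0985],vel=.08)
print(manip.current_force())
effector.close(30); print('gap',manip.current_finger_gap(),manip.current_gripper_force(),manip.current_force())
t=np.array(manip.current_tool_pos()); print(t)
manip.servo_line([x,y,.13],vel=.05); print(manip.current_force())
manip.servo_line([x,y,.235],vel=.12); manip.sleep(.2)
print(manip.current_force(),manip.current_finger_gap(),manip.current_tool_pos(),manip.current_clock())
np.save('k.npy',np.array([x,y,t[2]]))
shot('side','s1.png')
E
```

```text
[ 0.49594618 -0.06735182  0.129     ]
[-0.55876117  0.21514777  0.64336835]
gap 0.02740396706419183 29.998668883927166 [ 0.56819199  0.56887665 -0.49696108]
[ 0.49460923 -0.06825153  0.09847183]
[ 0.50704827 -0.71626633 -4.15571821]
[ 0.02477281  0.81295727 -4.14827565] 0.027332202082893605 [ 0.49411663 -0.06811853  0.23423427] 7.1
```

View pics/s1.png

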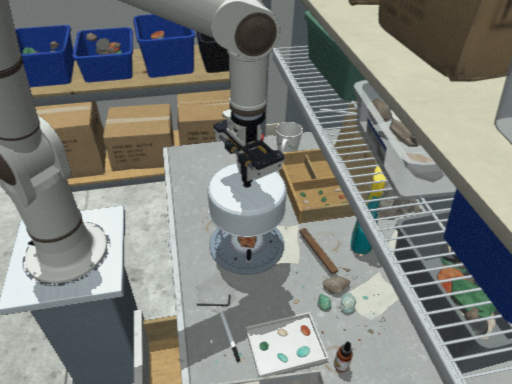

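The cover hangs level in the fingers, clear of the jig. The jig's handle is visible at about (249,255). I carry the cover to the left and set it down.

```bash
python3 - <<'E'
from h import *
x,y,z=np.load('k.npy'); o=manip.current_tcp_rot()
X,Y=.455,.265
manip.servo_line([X,Y,.235],vel=.15)
manip.servo_line([X,Y,z-.008+.012],vel=.1); print(manip.current_force())
h=z-.008+.012; f0=np.array(manip.current_force())[2]
while h>z-.008-.003:
    h-=.0015; manip.servo_line([X,Y,h],vel=.02); f=np.array(manip.current_force())[2]
    if f-f0>2.5: break
print('down',h-(z-.008),f,manip.current_clock())
manip.sleep(.2); effector.open_jaws(); manip.sleep(.2)
manip.servo_line([X,Y,.2],vel=.12)
print(manip.current_clock(),manip.current_force())
for n in('top','side'): shot(n,n+'2.png')
E
```

```text
[-0.16570932 -0.11356784 -3.86890113]
down -0.0015000000000000152 10.59616322512951 13.2583
15.8583 [-0.40754319  0.13018122  0.45177442]
```

```bash
python3 - <<'E'
import cv2,numpy as np
a=cv2.imread('pics/top2.png')[130:260,130:370];b=cv2.imread('pics/side2.png')[120:320,160:360]
a=cv2.resize(a,(480,260),interpolation=2);b=cv2.resize(b,(300,300),interpolation=2)
o=np.zeros((300,790,3),np.uint8);o[:260,:480]=a;o[:,490:]=b;cv2.imwrite('pics/c2.png',o)
E
```

```text
(no output)
```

View pics/c2.png

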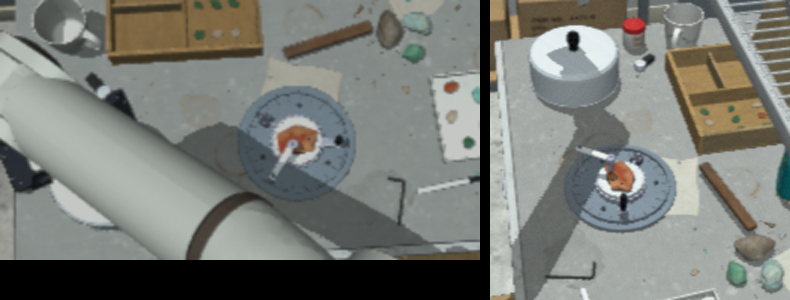

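The cover stands upright at the left and the loose items have not moved. In top-view pixels the handle is at about (300,200) and the jig centre at about (278,202). I move over for a wrist view.

```bash
python3 - <<'E'
from h import *
print('handle',ray('top',300,200.5,.06),ray('side',249.3,253,.05),'jig',ray('top',278.5,202,.008))
p=[.47,-.16,.27]
manip.servo_line([.455,.2,.27],vel=.3)
q=manip.solve_ik(p,quat(0)); print(np.round(q,2))
manip.move_pose(p,quat(0)); print(manip.current_clock(),manip.current_tool_pos())
np.save('wc.npy',np.array(cam('wrist'),dtype=object),allow_pickle=True)
shot('wrist','w3.png')
E
```

```text
handle [ 0.47950992 -0.14137105  0.06      ] [ 0.48685032 -0.14113595  0.05      ] jig [ 0.48867535 -0.07057561  0.008     ]
[ 1.08  0.22 -0.92  1.84  0.19  1.17  0.1 ]
18.125 [ 0.47021133 -0.15863503  0.26962906]
```

View pics/w3.png

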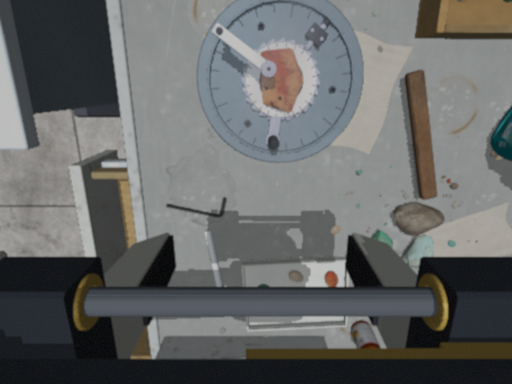

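The wrist view shows the handle top at about (273,143). The base disc spans columns 197 to 364 with its bottom at row 162, and the bush arm runs up and left, away from the lever.

```bash
python3 - <<'E'
from h import *
from scipy.optimize import least_squares
c=tuple(np.load('wc.npy',allow_pickle=True)); im=cv2.imread('pics/w3.png')
g=cv2.cvtColor(im,cv2.COLOR_BGR2GRAY)[125:160,255:295]; ys,xs=np.where(g<45); print('handle px',xs.mean()+255,ys.mean()+125,xs.min()+255,xs.max()+255,ys.min()+125,ys.max()+125)
for v in (139,143,147): print(v,ray('',273.5,v,.06,c))
# base disc edge: blueness mask
m=im[...,0].astype(int)-im[...,2]; m=((m>8)*255).astype(np.uint8); m[:, :190]=0;m[:,375:]=0;m[175:]=0
m=cv2.morphologyEx(m,cv2.MORPH_OPEN,np.ones((3,3)))
ct=max(cv2.findContours(m,0,1)[0],key=cv2.contourArea)[:,0]
P=np.array([ray('',u,v,.008,c)[:2] for u,v in ct if v>3])
s=least_squares(lambda p:np.hypot(*(P-p[:2]).T)-p[2],[.49,-.07,.106],loss='soft_l1',f_scale=.001); print('jig',s.x,s.cost,len(P))
for n in ((.4946,-.0681),): print(proj('',[*n,.008],c))
print('knob',np.load('k.npy'))
E
```

```text
<stdin>:4: RuntimeWarning: Mean of empty slice.
  ret = ret.dtype.type(ret / rcount)
Traceback (most recent call last):
ValueError: zero-size array to reduction operation minimum which has no identity
```

```bash
python3 - <<'E'
from h import *
from scipy.optimize import least_squares
c=tuple(np.load('wc.npy',allow_pickle=True)); im=cv2.imread('pics/w3.png')
g=cv2.cvtColor(im,cv2.COLOR_BGR2GRAY)[130:158,258:290]; print(g.min()); ys,xs=np.where(g<75); print('handle px',len(xs),xs.mean()+258,ys.mean()+130,xs.min()+258,xs.max()+258,ys.min()+130,ys.max()+130)
for v in (139,143,147): print(v,ray('',273.5,v,.06,c))
m=im[...,0].astype(int)-im[...,2]; print(m[30:150:20,215],m[100,[150,180,190,370,380]])
m=((m>12)*255).astype(np.uint8); m[:, :190]=0;m[:,375:]=0;m[175:]=0
m=cv2.morphologyEx(m,cv2.MORPH_OPEN,np.ones((3,3)))
ct=max(cv2.findContours(m,0,1)[0],key=cv2.contourArea)[:,0]
P=np.array([ray('',u,v,.008,c)[:2] for u,v in ct if v>3])
s=least_squares(lambda p:np.hypot(*(P-p[:2]).T)-p[2],[.49,-.07,.106],loss='soft_l1',f_scale=.001); print('jig',s.x,s.cost,len(P))
print('knob',np.load('k.npy'),proj('',[.4946,-.0681,.008],c))
E
```

```text
47
handle px 111 272.84684684684686 142.6936936936937 268 278 136 149
139 [ 0.48516187 -0.13417982  0.06      ]
143 [ 0.48523086 -0.13889958  0.06      ]
147 [ 0.48530038 -0.14365518  0.06      ]
[-1 17 20 22 22 15] [  3   3   2 -11 -10]
jig [ 0.49607412 -0.07792539  0.09538463] 0.014588385403077057 690
knob [ 0.49463079 -0.06823454  0.09847183] [280.18093212  80.20685501]
```

```bash
python3 - <<'E'
from h import *
c=tuple(np.load('wc.npy',allow_pickle=True))
L,Rr,B=ray('',197,78,.008,c),ray('',364,78,.008,c),ray('',279,162,.008,c)
print('LRB',L,Rr,B)
h=np.array([.4855,-.1395]); yaw=np.radians(-7)
manip.servo_line([*h,.14],quat(yaw),vel=.2); print(manip.current_force())
manip.servo_line([*h,.0300],vel=.07); print(manip.current_tool_pos(),manip.current_force())
effector.close(20); manip.sleep(.2)
print(manip.current_finger_gap(),manip.current_gripper_force(),manip.current_tool_pos(),manip.current_force(),manip.current_wrist_torque(),manip.current_clock())
shot('side','s4.png',(190,180,310,290),4)
E
```

```text
LRB [ 0.38962126 -0.06567958  0.008     ] [ 0.60023934 -0.06524709  0.008     ] [ 0.49519863 -0.17369888  0.008     ]
[-0.50785805 -0.36574915  0.72499342]
[ 0.48582266 -0.13961021  0.03037091] [-0.18929161 -0.0223505   0.15590851]
0.012718811294278104 20.000262800313067 [ 0.48509    -0.13949667  0.02994851] [-1.91458494  0.80926843  2.69006171] [ 0.04231866  0.41376856 -0.00212133] 22.125
```

View pics/s4.png

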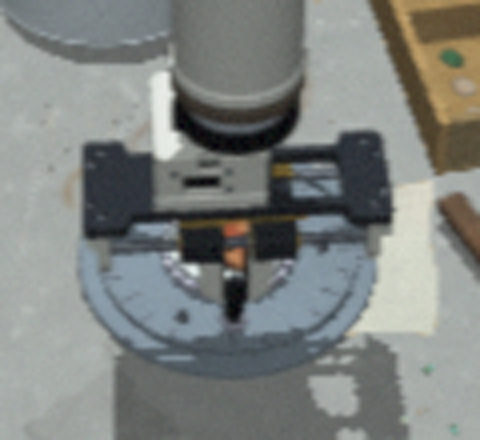

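The grasp is good: the handle is between the pads and the jig axis comes out at about (0.495,-0.068). I find the back stop first, then turn.

```bash
cat >> h.py <<'E'
C=np.array([.4949,-.0679]); RAD=.0722
def ang():
    d=np.array(manip.current_tool_pos())[:2]-C; return np.arctan2(d[1],d[0])
def go(a,vel=.03):
    manip.servo_line([C[0]+RAD*np.cos(a),C[1]+RAD*np.sin(a),.030],quat(a+np.pi/2),vel=vel)
def ft(a): f=np.array(manip.current_force()); return -f[0]*np.sin(a)+f[1]*np.cos(a), f
E
python3 - <<'E'
from h import *
a0=ang(); print('a0',a0,ft(a0))
a=a0
for i in range(6):
    a-=.012; go(a); manip.sleep(.1); t,f=ft(a); print(round(a-a0,3),round(ang()-a0,4),round(t,2),np.round(f,1))
    if t>4: break
ref=ang(); np.save('ref.npy',[ref,a0]); print('ref',ref)
a=ref
for i in range(8):
    a+=.04; go(a); t,f=ft(a); print(round(a-ref,3),round(ang()-ref,4),round(t,2),np.round(f,1))
print(manip.current_clock())
E
```

```text
a0 -1.7068855568335446 (np.float64(-2.3829010604363297), array([-2.36358643,  0.30344328,  2.00435923]))
-0.012 -0.0058 0.36 [ 0.2 -1.2 -1.7]
-0.024 -0.0176 2.81 [ 2.8 -0.5 -2.5]
-0.036 -0.0221 4.73 [ 4.8  0.1 -4.4]
ref -1.7289538630697012
0.04 0.0161 -2.91 [-2.8  1.   3.7]
0.08 0.0481 -4.56 [-4.5  1.   6.4]
0.12 0.0817 -6.04 [-6.1 -0.5  8.7]
0.16 0.1182 -6.95 [-7.   1.1  8.4]
0.2 0.1515 -7.56 [-7.6 -0.1  9.5]
0.24 0.199 -4.95 [-5.   0.2  7.6]
0.28 0.266 -3.39 [-3.2 -1.6  4.3]
0.32 0.3004 -4.67 [-4.6 -0.9  6.6]
25.2583
```

```bash
python3 - <<'E'
from h import *
ref=np.load('ref.npy')[0]; a=ref+.32
while ang()-ref<1.075 and a-ref<1.14:
    a+=.035 if a-ref<.95 else .02; go(a); t,f=ft(a); print(round(a-ref,3),round(ang()-ref,4),round(t,2))
print(manip.current_clock(),manip.current_finger_gap(),manip.current_gripper_force(),np.round(manip.current_q(),2))
E
```

```text
0.355 0.3317 -5.48
0.39 0.3604 -7.11
0.425 0.3899 -7.16
0.46 0.4319 -6.54
0.495 0.5071 2.0
0.53 0.5267 -2.37
0.565 0.551 -4.01
0.6 0.5762 -6.32
0.635 0.6092 -6.37
0.67 0.6313 -8.71
0.705 0.6631 -8.26
0.74 0.7102 -5.32
0.775 0.775 -2.83
0.81 0.7968 -4.37
0.845 0.8262 -5.19
0.88 0.8527 -6.79
0.915 0.881 -7.54
0.95 0.9112 -8.78
0.985 0.9536 -5.36
1.005 1.0206 2.14
1.025 1.0307 0.61
1.045 1.035 -4.19
1.065 1.0486 -3.68
1.085 1.059 -6.32
1.105 1.0734 -6.76
1.125 1.0895 -6.65
31.7583 0.012858809714843348 20.00097160373116 [ 0.82  0.76 -0.91  1.88  0.77  0.9   0.5 ]
```

Four force drops show that the fourth click is in. Now I ease back onto the pawl.

```bash
python3 - <<'E'
from h import *
ref=np.load('ref.npy')[0]; a=ang()
for i in range(16):
    a-=.01; go(a,.02); manip.sleep(.08); t,f=ft(a); print(round(a-ref,3),round(ang()-ref,4),round(t,2),np.round(f,1))
    if t>4.5: break
manip.sleep(.5); t,f=ft(a); print(round(ang()-ref,4),t,manip.current_gripper_force(),manip.current_clock())
shot('side','s5.png')
E
```

```text
1.08 1.0803 -1.56 [-3.6  0.8  3.1]
1.07 1.0778 0.23 [-3.1  2.7  2.9]
1.06 1.0664 1.9 [-2.7  4.6  1.2]
1.05 1.0509 2.26 [-2.1  4.6  2.3]
1.04 1.0399 1.38 [-2.   3.4  2.9]
1.03 1.0333 2.0 [-2.6  4.8  2. ]
1.02 1.0308 2.51 [-1.9  4.9 -0. ]
1.01 1.0288 4.21 [-1.2  6.6 -0.7]
1.0 1.0261 5.05 [ 0.4  6.5 -1.1]
1.0268 4.627125650026598 19.999413784244098 35.325
```

View pics/s5.png

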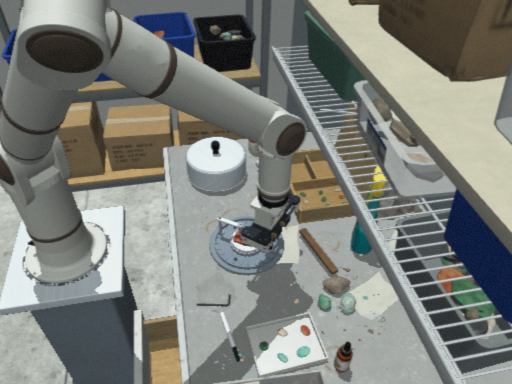

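The lever sits against the stop at a measured 1.03 rad with a clear back force. The cover stands upright at about (216,165) and the other items have not moved.

```bash
python3 -c "
from h import *
print(manip.hand_in())"
```

```text
the job is handed in; nothing more can be done
None
```

The job is handed in, with no verdict returned: the cover stands upright on the bench clear of the jig, and the lever is four clicks on, eased back against the pawl at a measured 1.03 rad (1.047 is dead on), with the handle still gripped at 20 N.

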